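# Unlatch and slide open the filter cover of a bench dust collector

## Robot

A 6-joint arm with a two-finger parallel gripper is mounted at the origin on the work surface. World frame = base frame: x ahead of the robot, y to its left, z up, the work surface at z = 0. Lengths are in m, angles in rad, forces in N, time in s.
With the tool pointing down it reaches from about 0.325 to 0.775 m from the base axis. Payload 5.5 kg.
Tool frame: the origin (TCP) lies midway between the tips of the shut fingers; the grasp point (between the pads) lies behind it (env.grasp_offset is the z of the grasp point in the tool frame, in m); z points along the fingers, y is the line along which they close (so a half turn about z gives the same grasp; the last joint's range is limited). The gripper opens to 88 mm and grips with 3 to 60 N. Pads are 20 mm wide; open, the fingers measure 115 mm over their backs; the gripper's body (75 mm by 178 mm) begins 61 mm behind the grasp point.
Start: joints at [1.112, 0.091, 1.231, -0, 1.82, -0.057], TCP at [0.235, 0.552, 0.223] pointing down, gripper open.
Joint ranges: [-2.87, 2.87], [-0.86, 2.18], [0.17, 2.46], [-1.51, 4.65], [0.06, 2.69], [-2.65, 2.65]. Speed limits (rad/s): [2.57, 2.57, 3.01, 3.14, 3.14, 3.14].

## Interface

Orientations are given as a 3x3 rotation matrix whose columns are the frame's x, y, z axes.
In Python, from plant import env, optics, workorder gives the robot as it stands. The module is installed in compiled form; this text tells all that it offers.
- The arm moves only by the shell command python3 -m handwheel 'ROWS' [OPENING] [FORCE]. ROWS is a JSON object of lists of equal length, an entry for each row: "translation": the shift along the world's x, y, z in units of 50 mm (1.0 is 50 mm), a list of three; "delta_rot": the turn, a rotation vector about the world's x, y, z in units of 8 degrees (1.0 is 8 degrees), a list of three. A call has exactly 8 rows; each row shifts and turns the commanded pose from where the row before left it; what a row does not reach is not made up. A row lasts 1/10 s, in which the tool goes at most 50 mm and 8.59 degrees, less where a joint would pass 70% of its speed; a pose out of reach is approached as far as the arm can. A call is refused whole if a number of a shift passes 1 or a number of a turn 1, either way. A call with a gripper value outside its range is refused whole. OPENING is the closure, from -1 (fully open) to 1 (shut), set as the call begins (- or left out, the last holds). The fingers move at their own pace and stop on an object; FORCE is the grip in N (left out, the last holds). Time passes only in rows, so rows that do not move let the fingers close, or fill a call up. It gives the time, the measured TCP pose, the force, the opening and the grip force at its end, in the units of the state.
- env.get_obs(): the state, without advancing time (a new reading comes with each control period).
- optics.snapshot(name): name is "scene" or "top" or "wrist"; returns the picture (400x640x3 uint8, blue, green, red); there is no depth.
- optics.camera_params(name): a dict with "mtx" (3x3 intrinsics, pixels), "R" (3x3) and "t" (3): a world point X has camera coordinates R X + t. Camera axes: x right, y down, z forward; pixel columns grow to the right and rows downward; lengths in m; the calibration is good to about 2 mm. A picture is of the moment at which its call begins: read the wrist's pose just before it. camera_params takes no time and is no camera call; for the wrist camera it gives the pose at the moment of the call.
- workorder.job_done(): hands the job in; it is judged then, once.
The state is a dict: "time_s": time; "joint_pos": joint angles; "joint_vel": joint speeds; "tau": joint torques, N m; "eef_pos": TCP position; "tcp_rot": TCP orientation; "contact_force": force on the tool from outside, world axes, zero at the start; "moment": the same for the moment, N m; "finger_gap": opening from 0.0 (shut) to 1.0 (fully open); "finger_force": force on a finger pad.
Only numpy, scipy, OpenCV 4.12 (cv2) and the standard library are available. Lean on these libraries where they do the work, as an engineer would, in place of code of your own. Each camera call takes 0.05 s, during which the arm holds its last target. There are 200 camera calls.

## Task

Open the filter of the dust collector box on the jeweller's bench: press its snap tab all the way in, then push the released cover along its runners, off its seat, until the filter opening is completely uncovered. The cover must stay lying flat on the runners of the box: push it, do not lift or tip it, and do not disturb the other things on the bench.

Things in the scene. Friction and masses are not known exactly. Their poses are not given: they have to be found in the camera images.
- dust_box: fixed dust collector: grey painted box 124 mm (its x) by 250 mm (its y), 70 mm high, louvres in the long sides, hose port at the +y end. Origin at the centre of its underside, z up. Its sunken deck (60 mm above the bench) lies between side fences 100 mm apart inside, tops at 70 mm; beside them two runners, tops at 64 mm. The cover slides on them along +y; snap tab at x = 0, y = 1 mm.
- opening (a point): centre of the square filter opening (76 by 76 mm) in the deck, at box y = -68 mm, 60 mm above the bench; pleated paper filter inside. At the start the cover lies over it.
- rest_stop (a point): middle of the inner face of the low stop at the +y end of the deck (box y = 119 mm), at 65 mm height; its top is at 70 mm. The deck between tab and stop is the bare rest for the opened cover. At the other end a low back wall (top at 68 mm) stands from box y = -125 to -119 mm.
- tab_top (a point): centre of the flat top of the snap tab, a plain dark steel block 50 mm (box x) by 34 mm (box y), just in front (+y side) of the cover. Released, its top is 75 mm above the bench (3 mm above the cover's plate) and it blocks the cover; fully in, its top is 62 mm above the bench, under the cover's path.
- tab (a joint): how far the tab is pressed straight down, in m: 0 released (starts at 0 to 0.002), 0.013 fully in against its stop. It moves against about 3 N of friction and stays where it is left; the cover passes over it only from about 0.011 on.
- cover: loose steel cover: plate 96 by 96 by 8 mm, about 0.45 kg, on the runners. Origin at the centre of its underside (64 mm above the bench, plate top at 72), axes parallel to the box's. Starts at about box y = -68 mm, its leading edge 2 to 5 mm from the tab. The opening is clear once its origin is beyond box y = +18 mm (travel about 86 mm); it meets the stop after about 139 mm.
- ridge_face (a point): middle of the upright pushing face of the cover's thumb ridge, 8 mm above the plate (80 mm above the bench). The ridge is 70 mm wide (box x), 16 mm high, its upright face towards box -y, 10 mm in from the plate's trailing edge; it slopes down to the plate on the +y side. Push the upright face towards box +y.
- bench_block: steel bench block, 65 by 65 by 25 mm, beside the box on the robot's side; origin at its underside; to be left alone
- jar: small amber jar, 48 mm across, 60 mm high, beside the box on the robot's side; origin at its underside; to be left alone
- spool: wooden spool, 44 mm across, 36 mm high, beyond the box; origin at its underside; to be left alone
- mug: blue mug, 76 mm across, 85 mm high, beyond the box; origin at its underside; to be left alone
- hammer: hammer lying at the right of the bench; origin at its underside; to be left alone
- screwdriver: screwdriver lying at the left; origin at its underside; to be left alone
- dish: white dish, 120 mm across, at the left; origin at its underside; to be left alone
Mind the look-alikes: they are no part of the job. Leave any black or yellow look-alike of the cover alone.

How it is judged:
On the way, in this order (a step that is already met when the one before it is completed fails the run):
1. the tab is pressed in while the cover is still on its seat (value of joint tab above 0.0105 m and y of cover in the frame of dust_box below -0.05 m), for 0.1 s.
2. the cover is pushed off its seat, uncovering the opening (y of cover in the frame of dust_box above 0.018 m), for 0.1 s.
At the end, for the whole second after the job is handed in: The cover lies still and flat (within 3 degrees) on the runners, between the fences (within 8 mm of the box's middle line), with its origin 18 to 80 mm towards +y from the middle of the box, so that the filter opening is wholly uncovered; the tab is still pressed in (over 10.5 mm) (y of cover in the frame of dust_box between 0.018 and 0.08 m and x of cover in the frame of dust_box between -0.008 and 0.008 m and z of cover in the frame of dust_box between 0.06 and 0.067 m and angle between cover's own z axis and vertical below 0.05 rad and value of joint tab above 0.0105 m and linear speed of cover below 0.01 m/s); the robot touches nothing.
It fails at once if the cover is lifted more than 10 mm off its runners (z of cover in the frame of dust_box above 0.074 m).
It fails at once if the cover is tipped more than 10 degrees (angle between cover's own z axis and vertical above 0.175 rad).
It fails at once if another thing on the bench is moved more than 25 mm (distance of any of bench_block, jar, spool, mug, hammer, screwdriver, dish from where it was at the start of the episode above 0.025 m).
It also fails if it takes over 42 s, if anything falls off the work surface, if the arm or the gripper's body presses on something with over 40 N, if the wrist force passes 120 N, or if a joint passes its speed limit or range.

## Working session

There is one attempt and no reset: what is moved stays moved. The work goes in short steps, Python scripts to look and compute and a shell command to move; the robot and the scene stay as the last step left them, time stands still between calls to the robot, and variables do not carry over. Pictures are saved under pics/ and viewed, at most 10 in all, crops included, and the job is handed in when it is done.

```bash
mkdir -p pics
python3 - <<'E'
from plant import env, optics
import cv2
for n in("top","scene"):
    cv2.imwrite(f"pics/{n}0.png",optics.snapshot(n)); p=optics.camera_params(n); print(n,p["mtx"].round(1).tolist(),p["R"].round(3).tolist(),p["t"].round(3).tolist())
o=env.get_obs();print(o["time_s"],o["eef_pos"],o["tcp_rot"],o["finger_gap"],env.grasp_offset)
E
```

```text
top [[369.1, 0.0, 323.1], [0.0, 369.1, 198.2], [0.0, 0.0, 1.0]] [[-0.029, -1.0, 0.009], [-0.988, 0.027, -0.155], [0.154, -0.014, -0.988]] [0.048, 0.591, 1.121]
scene [[376.3, 0.0, 319.7], [0.0, 376.3, 200.4], [0.0, 0.0, 1.0]] [[-0.337, 0.941, -0.01], [0.786, 0.276, -0.553], [-0.518, -0.194, -0.833]] [0.16, -0.428, 1.459]
0.1 [0.23452723 0.55196867 0.22163317] [[-9.20368908e-01  3.91050467e-01 -7.78101937e-04]
 [ 3.91051229e-01  9.20367544e-01 -1.58762008e-03]
 [ 9.53001967e-05 -1.76547388e-03 -9.99998437e-01]] 0.9977859446290127 -0.0187
```

View pics/top0.png

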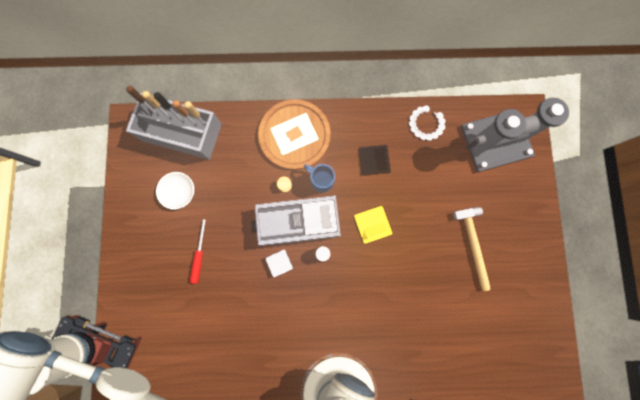

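View pics/scene0.png

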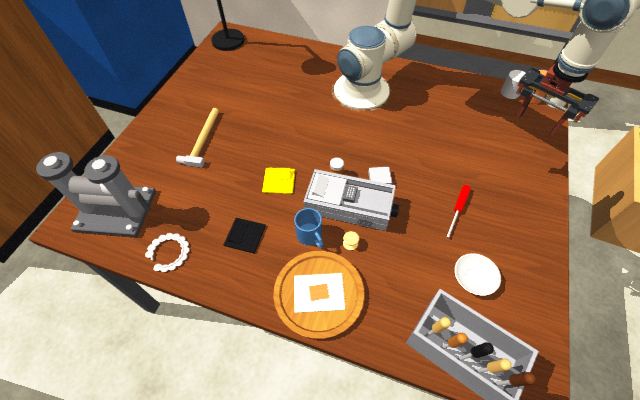

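The top view shows the box spanning columns 255–340 and rows 197–246. Its hose port is at the left (world +y), the cover at the right end (about 320,216) and the dark tab at about (297,220). The mug (322,177), spool, jar (322,255) and bench block are all close to it. I'll enlarge both views.

Run:
```python
import cv2,numpy as np
a=cv2.imread("pics/top0.png")[165:285,240:355]; b=cv2.imread("pics/scene0.png")[150:250,290:410]
a=cv2.resize(a,None,fx=5,fy=5,interpolation=cv2.INTER_CUBIC); b=cv2.resize(b,None,fx=6,fy=6,interpolation=cv2.INTER_CUBIC)
cv2.imwrite("pics/topc.png",a);cv2.imwrite("pics/scenec.png",b)
```

```text
(no output)
```

View pics/topc.png

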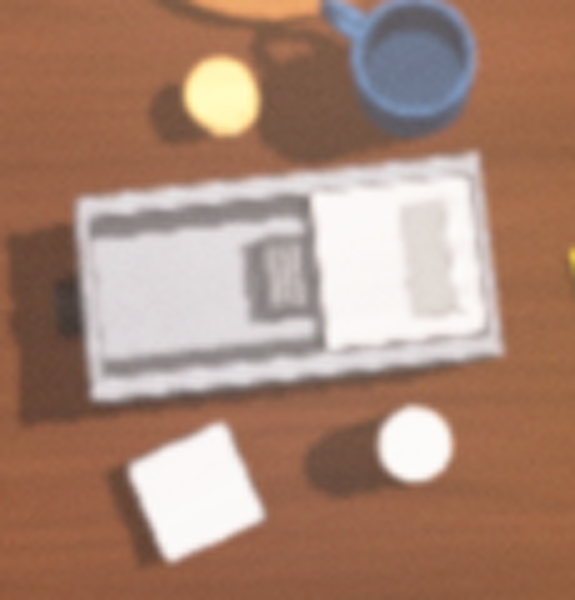

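View pics/scenec.png

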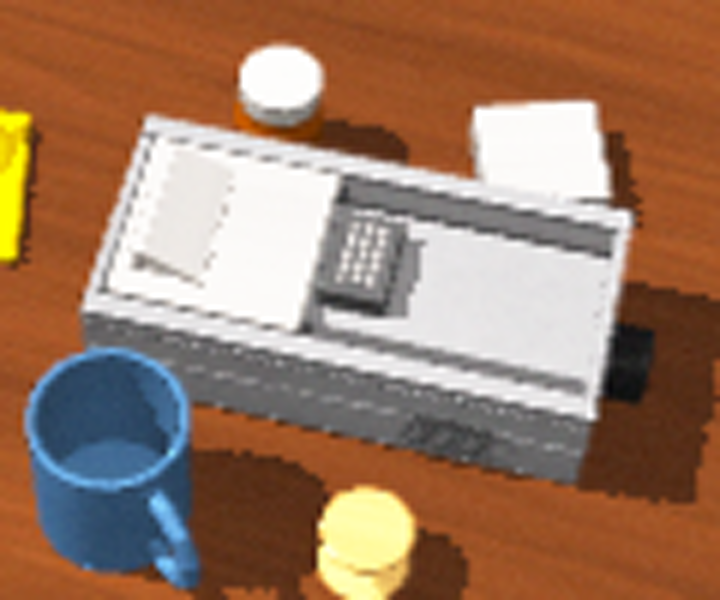

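The crops show the fence-top corners clearly. In the top crop they are about (77,200), (477,155), (503,355) and (93,402); the scene crop shows the same four. I'll cast rays from both views.

```bash
cat > h.py <<'E'
import numpy as np,cv2
from plant import env,optics
def ray(n,uv,z,P=None):
    p=P or optics.camera_params(n);R=np.array(p["R"]);t=np.array(p["t"]);c=-R.T@t
    d=np.c_[np.array(uv,float),np.ones(len(uv))]@np.linalg.inv(p["mtx"]).T@R
    return c+d*((z-c[2])/d[:,2])[:,None]
E
python3 - <<'E'
from h import *
# order: (-x,+y)... named by world: far+y, far-y, near-y, near+y
T=np.array([[77,200],[477,155],[503,355],[93,402]])/5+[240,165]-.4
S=np.array([[592,415],[85,305],[150,117],[632,212]])/6+[290,150]-.4
for n,q in(("top",T),("scene",S)):
    X=ray(n,q,.07)[:,:2]; print(n,X.round(4).tolist(),X.mean(0).round(4),np.linalg.norm(X-np.roll(X,-1,0),axis=1).round(3))
    y=(X[0]+X[3]-X[1]-X[2]);print("yaw of +y from world y",np.degrees(np.arctan2(-y[0],y[1])).round(2))
tt=np.array([[250,240],[305,235],[315,315],[258,322]])/5+[240,165]-.4
ts=np.array([[340,205],[408,222],[385,310],[320,295]])/6+[290,150]-.4
print(ray("top",tt,.075).mean(0),ray("scene",ts,.075).mean(0))
E
```

```text
top [[0.5741, 0.2415], [0.5954, -0.006], [0.4715, -0.0176], [0.4502, 0.2319]] [0.5228 0.1125] [0.248 0.124 0.25  0.124]
yaw of +y from world y 4.88
scene [[0.5747, 0.2414], [0.5955, -0.0045], [0.4766, -0.0146], [0.454, 0.2317]] [0.5252 0.1135] [0.247 0.119 0.247 0.121]
yaw of +y from world y 5.04
[0.5219466  0.11583134 0.075     ] [0.52762808 0.11492343 0.075     ]
```

Both views agree and the sizes match 124 × 250 mm. The box centre is at about (0.524, 0.113) and its yaw is about 4.9°. I'll go above the tab with the fingers shut and tool y along box x.

```bash
R='[0,0,-0.485]'; python3 -m handwheel '{"translation":[[0.361,-0.548,0],[0.361,-0.548,0],[0.361,-0.548,0],[0.361,-0.548,0],[0.361,-0.548,0],[0.361,-0.548,0],[0.361,-0.548,0],[0.361,-0.548,0]],"delta_rot":[[0,0,-0.485],[0,0,-0.485],[0,0,-0.485],[0,0,-0.485],[0,0,-0.485],[0,0,-0.485],[0,0,-0.485],[0,0,-0.485]]}' 1 40
python3 -m handwheel '{"translation":[[0.361,-0.548,0],[0.361,-0.548,0],[0.361,-0.548,0],[0.361,-0.548,0],[0.361,-0.548,0],[0.361,-0.548,0],[0.361,-0.548,0],[0.361,-0.548,0]],"delta_rot":[[0,0,-0.485],[0,0,-0.485],[0,0,-0.485],[0,0,-0.485],[0,0,-0.485],[0,0,-0.485],[0,0,-0.485],[0,0,-0.485]]}'
python3 - <<'E'
from h import *
p=optics.camera_params("wrist");cv2.imwrite("pics/w1.png",optics.snapshot("wrist"))
o=env.get_obs();print(o["time_s"],o["eef_pos"],np.array(o["tcp_rot"]).round(3).tolist(),o["finger_gap"],o["contact_force"])
print({k:np.array(v).round(3).tolist() for k,v in p.items()})
E
```

```text
time_s: 0.9
eef_pos: [0.3795, 0.3317, 0.2222]
tcp_rot: [[-0.585, 0.811, -0.001], [0.811, 0.585, -0.0], [-0.0, -0.001, -1.0]]
contact_force: [1.3, 0.3, -0.3]
finger_gap: 0.311
finger_force: 0.0
time_s: 1.7
eef_pos: [0.5239, 0.1126, 0.2221]
tcp_rot: [[-0.083, 0.997, -0.001], [0.997, 0.083, -0.0], [0.0, -0.001, -1.0]]
contact_force: [0.7, -0.7, 1.0]
finger_gap: 0.011
finger_force: 0.0
1.75 [0.52575441 0.1087098  0.22149127] [[-0.076, 0.997, -0.0], [0.997, 0.076, -0.003], [-0.003, -0.0, -1.0]] 0.003990112368289012 [-1.49166356 -2.84395318 -1.2585631 ]
{'mtx': [[300.263, 0.0, 325.781], [0.0, 300.263, 203.983], [0.0, 0.0, 1.0]], 'R': [[0.997, 0.083, -0.001], [0.081, -0.966, 0.244], [0.02, -0.243, -0.97]], 't': [-0.532, 0.037, 0.405]}
```

View pics/w1.png

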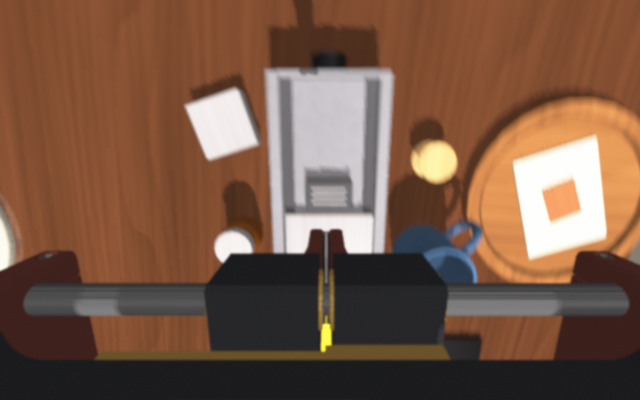

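The wrist view shows the box straight ahead, with its far fence corners at (265,69) and (393,69). The tab top is at about (307–351, 180–207) and the cover's leading edge is at row 212. I'll cross-check the box pose with these.

Run:
```python
from h import *
P=optics.camera_params("wrist")
o=env.get_obs();print(o["eef_pos"])
c=np.array([.5235,.1128]);a=np.radians(4.9);M=np.array([[np.cos(a),np.sin(a)],[-np.sin(a),np.cos(a)]])
f=lambda uv,z:print(((ray("wrist",uv,z,P)[:,:2]-c)@M.T*1000).round(1).tolist())
f([[265,69],[393,69]],.07); f([[329,180],[329,207],[307,195],[351,195]],.075); f([[286,213],[375,213]],.072)
```

```text
[0.52575441 0.1087098  0.22149127]
[[-54.7, 117.1], [68.5, 116.0]]
[[6.2, 9.3], [6.0, -19.6], [-17.0, -6.4], [29.1, -6.8]]
[[-40.2, -26.6], [55.4, -27.5]]
```

That picture was taken while the arm was still settling, so I'll let it rest and look again.

```bash
python3 -m handwheel '{"translation":[[0,0,0],[0,0,0],[0,0,0],[0,0,0],[0,0,0],[0,0,0],[0,0,0],[0,0,0]],"delta_rot":[[0,0,0],[0,0,0],[0,0,0],[0,0,0],[0,0,0],[0,0,0],[0,0,0],[0,0,0]]}'
python3 - <<'E'
from h import *
P=optics.camera_params("wrist");I=optics.snapshot("wrist")
print(env.get_obs()["contact_force"])
np.save("P.npy",P,allow_pickle=True)
cv2.imwrite("pics/w2.png",cv2.resize(I[50:250,240:420],None,fx=3,fy=3,interpolation=cv2.INTER_CUBIC))
E
```

```text
time_s: 2.55
eef_pos: [0.5234, 0.1139, 0.2227]
tcp_rot: [[-0.086, 0.996, 0.0], [0.996, 0.086, 0.0], [0.0, 0.0, -1.0]]
contact_force: [-0.2, 0.2, 0.6]
finger_gap: 0.009
finger_force: 0.0
[ 1.37007649  0.36946279 -0.07797723]
```

View pics/w2.png

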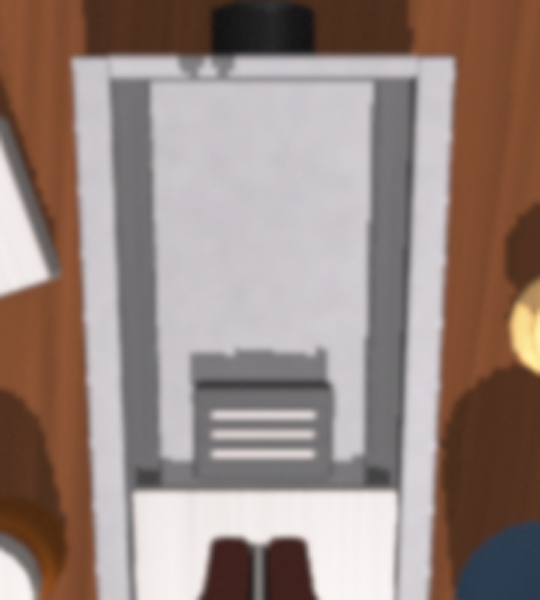

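The settled crop shows the far fence corners at (73,57) and (455,57). The tab top is at about (195–332, 388–477) and the cover's edge runs from (134,490) to (396,490).

Run:
```python
from h import *
P=np.load("P.npy",allow_pickle=True).item()
c=np.array([.5235,.1128]);a=np.radians(4.9);M=np.array([[np.cos(a),np.sin(a)],[-np.sin(a),np.cos(a)]])
f=lambda uv,z:print(((ray("wrist",np.array(uv)/3+[240,50]-.33,z,P)[:,:2]-c)@M.T*1000).round(1).tolist())
f([[73,57],[455,57]],.07); f([[263,388],[263,477],[195,440],[332,440]],.075); f([[134,490],[396,490],[112,490],[418,490]],.072)
```

```text
[[-59.0, 122.9], [64.2, 123.1]]
[[2.5, 16.0], [2.6, -15.8], [-21.3, -2.4], [26.8, -2.4]]
[[-43.8, -21.5], [50.4, -21.4], [-51.7, -21.5], [58.3, -21.4]]
```

The three views agree to about 2 mm. I take the box centre as (0.525, 0.112), so the tab is at (0.525, 0.113). Going down now.

```bash
python3 -m handwheel '{"translation":[[0.03,0,-0.4],[0,0,-0.4],[0,0,-0.4],[0,0,-0.4],[0,0,-0.4],[0,0,-0.4],[0,0,-0.3],[0,0,0]],"delta_rot":[[0,0,0],[0,0,0],[0,0,0],[0,0,0],[0,0,0],[0,0,0],[0,0,0],[0,0,0]]}'
python3 -m handwheel '{"translation":[[0,0,-0.08],[0,0,-0.06],[0,0,-0.06],[0,0,-0.06],[0,0,-0.06],[0,0,-0.06],[0,0,-0.06],[0,0,-0.04]],"delta_rot":[[0,0,0],[0,0,0],[0,0,0],[0,0,0],[0,0,0],[0,0,0],[0,0,0],[0,0,0]]}'
```

```text
time_s: 3.4
eef_pos: [0.5236, 0.1136, 0.085]
tcp_rot: [[-0.085, 0.996, -0.004], [0.996, 0.085, -0.001], [-0.0, -0.004, -1.0]]
contact_force: [0.1, 0.1, 0.3]
finger_gap: 0.008
finger_force: 0.0
time_s: 4.2
eef_pos: [0.5253, 0.1139, 0.0637]
tcp_rot: [[-0.085, 0.996, 0.001], [0.996, 0.085, 0.0], [0.0, 0.001, -1.0]]
contact_force: [0.8, -0.4, 2.7]
finger_gap: 0.006
finger_force: 1.2
```

```bash
python3 -m handwheel '{"translation":[[0,0,-0.02],[0,0,-0.02],[0,0,-0.02],[0,0,0],[0,0,0],[0,0,0],[0,0,0],[0,0,0]],"delta_rot":[[0,0,0],[0,0,0],[0,0,0],[0,0,0],[0,0,0],[0,0,0],[0,0,0],[0,0,0]]}'
```

```text
time_s: 5.0
eef_pos: [0.5253, 0.1139, 0.0623]
tcp_rot: [[-0.085, 0.996, 0.001], [0.996, 0.085, 0.0], [0.0, 0.001, -1.0]]
contact_force: [-2.4, 0.3, 8.4]
finger_gap: 0.005
finger_force: 4.4
```

The tab is on its stop: TCP z is 62.3 mm and the force rose to 8 N. Next I rise, go behind the ridge and part the fingers to about 30 mm for a wide push.

```bash
python3 -m handwheel '{"translation":[[0,0,0.2],[0,0,0.4],[0,0,0.4],[0,0,0.386],[0.05,-0.6,0],[0.05,-0.6,0],[0.05,-0.6,0],[0.05,-0.668,0]],"delta_rot":[[0,0,0],[0,0,0],[0,0,0],[0,0,0],[0,0,0],[0,0,0],[0,0,0],[0,0,0]]}' 0.32
python3 -m handwheel '{"translation":[[0,0,0],[0,0,0],[0,0,0],[0,0,0],[0,0,0],[0,0,0],[0,0,0],[0,0,0]],"delta_rot":[[0,0,0],[0,0,0],[0,0,0],[0,0,0],[0,0,0],[0,0,0],[0,0,0],[0,0,0]]}'
python3 - <<'E'
from h import *
P=optics.camera_params("wrist");I=optics.snapshot("wrist");np.save("P.npy",P,allow_pickle=True)
J=optics.snapshot("scene")
cv2.imwrite("pics/w3.png",np.hstack([cv2.resize(I[100:300,230:410],None,fx=2,fy=2),cv2.resize(J[140:240,280:400],None,fx=3.3334,fy=4)]))
E
```

```text
time_s: 5.8
eef_pos: [0.5346, -0.0104, 0.1298]
tcp_rot: [[-0.086, 0.996, -0.001], [0.996, 0.086, 0.0], [0.0, -0.001, -1.0]]
contact_force: [0.4, 0.3, 0.1]
finger_gap: 0.341
finger_force: 0.0
time_s: 6.6
eef_pos: [0.5349, -0.0094, 0.1299]
tcp_rot: [[-0.086, 0.996, -0.0], [0.996, 0.086, 0.0], [0.0, -0.0, -1.0]]
contact_force: [0.0, -0.2, 0.2]
finger_gap: 0.338
finger_force: 0.0
```

View pics/w3.png

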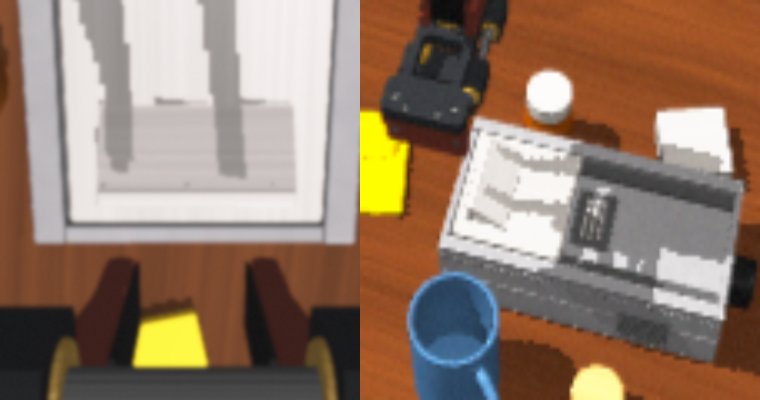

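The wrist half shows the ridge's rear edge at (98–296, 192), the plate's trailing edge at row 222 and the back wall at row 243, with the fingers behind it. The scene half shows the tab low (pressed in) and the cover still seated.

Run:
```python
from h import *
P=np.load("P.npy",allow_pickle=True).item()
c=np.array([.525,.112]);a=np.radians(4.9);M=np.array([[np.cos(a),np.sin(a)],[-np.sin(a),np.cos(a)]])
f=lambda uv,z:print(((ray("wrist",np.array(uv)/2+[230,100]-.25,z,P)[:,:2]-c)@M.T*1000).round(1).tolist())
f([[98,192],[296,192]],.088); f([[70,224],[325,222]],.072); f([[33,243],[357,243]],.069)
print((env.get_obs()["eef_pos"][:2]-c)@M.T)
```

```text
[[-32.1, -101.2], [36.4, -101.1]]
[[-45.8, -117.1], [50.7, -116.2]]
[[-61.1, -125.6], [64.2, -125.5]]
[-0.00047458 -0.12192283]
```

```bash
python3 -m handwheel '{"translation":[[0.02,0,-0.2],[0,0,-0.3],[0,0,-0.3],[0,0,-0.2],[0,0,-0.06],[0,0,0],[0,0,0],[0,0,0]],"delta_rot":[[0,0,0],[0,0,0],[0,0,0],[0,0,0],[0,0,0],[0,0,0],[0,0,0],[0,0,0]]}'
python3 -m handwheel '{"translation":[[-0.007,0.08,0],[-0.007,0.08,0],[-0.007,0.08,0],[-0.007,0.08,0],[-0.007,0.08,0],[-0.007,0.08,0],[-0.007,0.08,0],[-0.007,0.08,0]],"delta_rot":[[0,0,0],[0,0,0],[0,0,0],[0,0,0],[0,0,0],[0,0,0],[0,0,0],[0,0,0]]}'
```

```text
time_s: 7.5
eef_pos: [0.5364, -0.0096, 0.0778]
tcp_rot: [[-0.085, 0.996, 0.001], [0.996, 0.085, -0.0], [-0.0, 0.001, -1.0]]
contact_force: [0.5, 0.0, 0.7]
finger_gap: 0.342
finger_force: 0.0
time_s: 8.3
eef_pos: [0.5335, 0.0224, 0.0776]
tcp_rot: [[-0.085, 0.996, 0.001], [0.996, 0.085, -0.001], [-0.001, 0.001, -1.0]]
contact_force: [0.5, -4.6, 4.0]
finger_gap: 0.344
finger_force: 2.6
```

```bash
python3 -m handwheel '{"translation":[[-0.007,0.08,0],[-0.007,0.08,0],[-0.007,0.08,0],[-0.007,0.08,0],[-0.007,0.08,0],[-0.007,0.08,0],[-0.007,0.08,0],[-0.007,0.08,0]],"delta_rot":[[0,0,0],[0,0,0],[0,0,0],[0,0,0],[0,0,0],[0,0,0],[0,0,0],[0,0,0]]}'
python3 -c "
from h import *
I=optics.snapshot('wrist');J=optics.snapshot('scene')
cv2.imwrite('pics/w4.png',np.hstack([cv2.resize(I[100:300,230:410],None,fx=2,fy=2),cv2.resize(J[140:240,280:400],None,fx=3.3334,fy=4)]))"
```

```text
time_s: 9.1
eef_pos: [0.5306, 0.0544, 0.0775]
tcp_rot: [[-0.085, 0.996, 0.001], [0.996, 0.085, -0.001], [-0.001, 0.001, -1.0]]
contact_force: [0.2, -5.6, 4.2]
finger_gap: 0.338
finger_force: 2.6
```

View pics/w4.png

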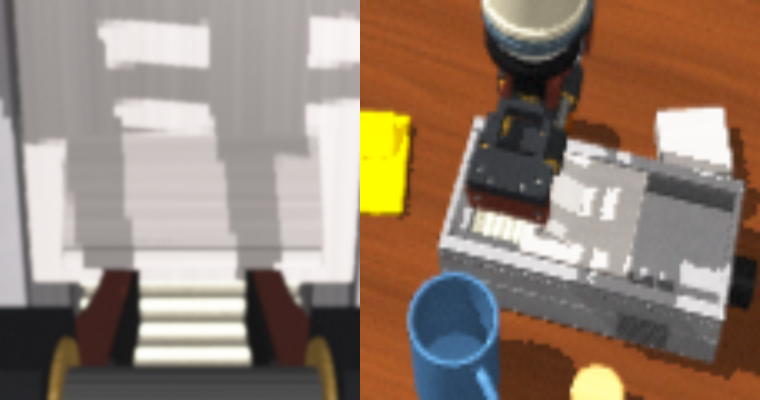

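The view shows the fingers behind the ridge, filter pleats appearing and the cover flat. Its leading edge in the scene half runs from about (645,178) to (628,275); I'll measure where it is.

Run:
```python
from h import *
c=np.array([.525,.112]);a=np.radians(4.9);M=np.array([[np.cos(a),np.sin(a)],[-np.sin(a),np.cos(a)]])
g=lambda n,uv,z,P=None:print(((ray(n,uv,z,P)[:,:2]-c)@M.T*1000).round(1).tolist())
q=np.array([[645,178],[628,275]],float);g("scene",np.c_[280+(q[:,0]-360)/3.3334,140+q[:,1]/4]-.3,.072)
w=np.array([[63,248],[322,248]])/2+[230,100]-.25
g("wrist",w,.088); g("wrist",np.array([[75,283],[320,283]])/2+[230,100]-.25,.072)
print((env.get_obs()["eef_pos"][:2]-c)@M.T)
```

```text
[[-39.8, 39.4], [47.9, 41.6]]
[[-32.4, -39.8], [35.5, -39.8]]
[[-33.0, -55.8], [39.1, -55.7]]
[ 0.00054084 -0.05716271]
```

The cover's origin is at about y = -8 mm, so about 55 mm remain to reach the middle of the target band.

```bash
python3 -m handwheel '{"translation":[[-0.007,0.08,0],[-0.007,0.08,0],[-0.007,0.08,0],[-0.007,0.08,0],[-0.007,0.08,0],[-0.007,0.08,0],[-0.007,0.08,0],[-0.007,0.08,0]],"delta_rot":[[0,0,0],[0,0,0],[0,0,0],[0,0,0],[0,0,0],[0,0,0],[0,0,0],[0,0,0]]}'
python3 -m handwheel '{"translation":[[-0.007,0.08,0],[-0.007,0.08,0],[-0.007,0.08,0],[-0.007,0.08,0],[-0.005,0.06,0],[-0.003,0.04,0],[0,0.02,0],[0,0,0]],"delta_rot":[[0,0,0],[0,0,0],[0,0,0],[0,0,0],[0,0,0],[0,0,0],[0,0,0],[0,0,0]]}'
python3 -m handwheel '{"translation":[[0.004,-0.05,0],[0.015,-0.18,0],[0.015,-0.18,0],[0,0,0.3],[0,0,0.5],[0,0,0.5],[0,0,0.5],[0,0,0]],"delta_rot":[[0,0,0],[0,0,0],[0,0,0],[0,0,0],[0,0,0],[0,0,0],[0,0,0],[0,0,0]]}'
python3 -m handwheel '{"translation":[[0,-0.5,0.5],[0,-0.5,0.3],[0,-0.5,0],[0,-0.5,0],[0,-0.5,0],[0,0,0],[0,0,0],[0,0,0]],"delta_rot":[[0,0,0],[0,0,0],[0,0,0],[0,0,0],[0,0,0],[0,0,0],[0,0,0],[0,0,0]]}'
python3 -c "
from h import *
I=optics.snapshot('top');J=optics.snapshot('scene')
cv2.imwrite('pics/f.png',np.hstack([cv2.resize(I[165:285,240:355],(400,400)),cv2.resize(J[140:240,280:400],(400,400))]))"
```

```text
time_s: 10.0
eef_pos: [0.5275, 0.0865, 0.0771]
tcp_rot: [[-0.085, 0.996, 0.0], [0.996, 0.085, -0.0], [-0.0, 0.0, -1.0]]
contact_force: [0.4, -4.2, 4.3]
finger_gap: 0.341
finger_force: 2.6
time_s: 10.8
eef_pos: [0.5256, 0.1087, 0.0767]
tcp_rot: [[-0.086, 0.996, -0.0], [0.996, 0.086, 0.0], [0.0, -0.0, -1.0]]
contact_force: [-0.1, -2.9, 2.0]
finger_gap: 0.343
finger_force: 1.8
time_s: 11.6
eef_pos: [0.5293, 0.0881, 0.1725]
tcp_rot: [[-0.085, 0.996, 0.008], [0.996, 0.085, 0.001], [0.001, 0.008, -1.0]]
contact_force: [0.4, 0.4, 0.7]
finger_gap: 0.338
finger_force: 0.0
time_s: 12.4
eef_pos: [0.5274, -0.0363, 0.2066]
tcp_rot: [[-0.086, 0.996, -0.0], [0.996, 0.086, 0.001], [0.001, -0.0, -1.0]]
contact_force: [0.0, -0.4, -0.1]
finger_gap: 0.341
finger_force: 0.0
```

View pics/f.png

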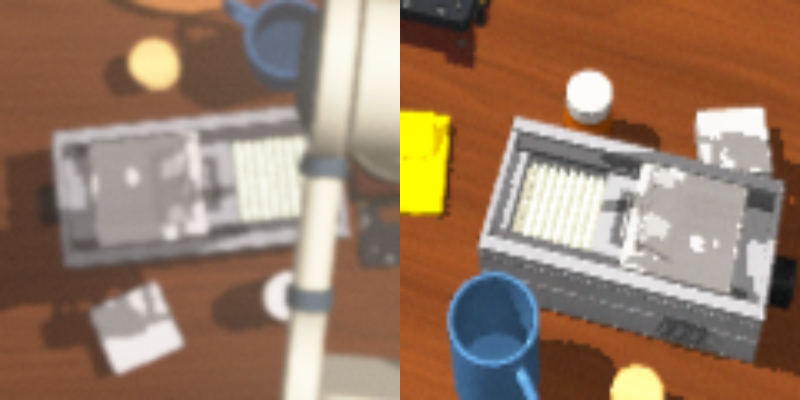

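The opening is wholly uncovered and nothing else has moved. In the scene half the cover's corners are about (642,166), (745,183), (722,290) and (622,264); I'll measure them before handing in.

Run:
```python
from h import *
c=np.array([.525,.112]);a=np.radians(4.9);M=np.array([[np.cos(a),np.sin(a)],[-np.sin(a),np.cos(a)]])
q=np.array([[642,166],[745,183],[722,290],[622,264]],float)
X=(ray("scene",np.c_[280+(q[:,0]-400)/3.3334,140+q[:,1]/4]-.3,.072)[:,:2]-c)@M.T*1000
print(X.round(1).tolist(),X.mean(0))
q=np.array([[90,140],[195,133],[207,235],[97,245]],float)
X=(ray("top",np.c_[240+q[:,0]/400*115,165+q[:,1]/400*120]-.3,.072)[:,:2]-c)@M.T*1000
print(X.round(1).tolist(),X.mean(0))
```

```text
[[-41.1, -0.1], [-48.5, 91.9], [48.8, 88.5], [48.6, 1.5]] [ 1.94905392 45.44188577]
[[49.5, 92.8], [45.5, -0.0], [-49.1, -0.7], [-47.2, 95.5]] [-0.30821312 46.89861115]
```

Both views put the cover flat at y ≈ 46 mm and x ≈ 1 mm, well inside the limits. The arm is clear, so I'm handing it in.

```bash
python3 -c "
from plant import workorder
print(workorder.job_done())"
```

```text
the job is handed in; nothing more can be done
None
```

I pressed the tab down to its stop, pushed the cover to about box y = +46 mm (lying flat, filter opening wholly uncovered), moved the arm clear and handed the job in at about 12.5 s; no verdict was returned.

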